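# Clamp the sample box on the shaker

### The job

Make the white foam sample box fast on the bench shaker before its run: push the blue clamp strap round until it lies over the box, hard against its stop, and only then press the red cam lever all the way down so that the rubber pad bears on the box. Just push with the fingers: do not grip the strap or the lever, do not lift or shift the box, leave the vial, beaker and bottle nearby where they stand, and end clear of everything.

Things in the scene. Friction and masses are not known exactly. Their poses are not given: they have to be found in the camera images.
- shaker: low white bench shaker, 190 (x) x 250 (y) x 50 mm high, fixed to the worktop; origin on the worktop under the middle of the foam box's nest, x towards the rear (the display panel is on the -x face), y to the left, z up. The body spans y = -137 to +113 mm. The upright clamp post (22 mm thick) stands at x = 0, y = -116 mm. Fences at the nest's corners are 66 mm high above the worktop
- foam_box: white foam box, 100 (x) x 160 (y) x 65 mm high, loose, standing on the shaker's platform 50 mm above the worktop in the low corner fences; origin at the centre of its underside, axes nearly those of the shaker; its top is 115 mm above the worktop
- strap (a joint): angle (rad) of the blue clamp strap about the upright post at shaker (0, -116) mm: 0 = home, at its firm stop, the strap lying along the shaker's +y over the middle of the box; it grows anticlockwise seen from above, 1.57 = strap pointing along the shaker's -x (towards the robot); range 0 to 1.75. It stays where it is left; about 1 N at the tip moves it. At angle a the strap points along (-sin a, cos a) in the shaker's axes
- strap_push (a point): point in the middle of the blue strap bar, 130 mm out from the post's axis and 10 mm short of its tip, at half the bar's height, 149 mm above the worktop. The bar is 22 mm wide and 18 mm high (140 to 158 mm above the worktop) with the lever open, and clears the box top by 25 mm; it sinks 8 mm as the lever is pressed, together with the pad
- clamp_pad: black rubber pad, 28 mm across, under the strap bar, 116 mm out from the post; its origin is the centre of its underside. With the lever open its underside is 4 mm (at least 2.5 mm) above the box top; as the lever goes down it sinks, meets the box and bears on it on a spring with about 5 to 8 N
- lever (a joint): angle (rad) of the red cam lever about its level axis on top of the post: 0 = fully open, the lever leaning up at 0.84 rad above level; 0.84 = fully down, level, at its firm stop. It stays where it is left; pressed down at its grip it needs about 2 to 4 N. It turns round the post with the strap and always points away from the strap, that is along (sin a, -cos a) in the shaker's axes at strap angle a
- lever_push (a point): point on the upper face of the lever's red grip, 85 mm from the lever's axis. The lever is 105 mm long, its red grip 22 mm wide, 14 mm thick, from 48 to 108 mm from the axis; when it is fully down the grip's upper face is 193 mm above the worktop
- lever_axis (a point): the lever's axis, above the middle of the post, 186 mm above the worktop
- strap_side_a: one long side face of the strap bar (the side to the shaker's -x when the strap is home; the one to push on to bring the strap home): origin in the middle of that face
- strap_side_b: the opposite long side face of the strap bar: origin in the middle of that face
- lever_side_a: one side face of the lever's red grip: origin in the middle of that face
- lever_side_b: the opposite side face of the lever's red grip: origin in the middle of that face
- vial: sample vial with black cap, 27 mm across, 60 mm tall, loose bystander; origin at the centre of its underside
- beaker: glass beaker, 62 mm across, 81 mm tall, loose bystander; origin at the centre of its underside
- bottle: glass reagent bottle with blue cap, 56 mm across, 99 mm tall, loose bystander; origin at the centre of its underside
Mind the look-alikes: they are no part of the job. What is shaped like the foam_box but orange or purple is not meant.

How it is judged (in metres and radians):
On the way, in this order (a step that is already met when the one before it is completed fails the run):
1. the strap lies over the box at its stop (within 0.08 rad), the lever still up (value of joint strap below 0.08 rad and value of joint lever below 0.35 rad), for 0.2 s.
2. the lever is pressed all the way down (within 0.09 rad), the strap still home (value of joint lever above 0.75 rad and value of joint strap below 0.08 rad), for 0.2 s.
At the end, for the whole second after the job is handed in: The strap is home over the box (joint under 0.08 rad), the lever is down (joint over 0.75 of 0.84 rad), the pad presses the foam box with more than 2 N, the box is at rest within 15 mm of where it stood, and vial, beaker and bottle within 30 mm of where they stood (all of step 2 and contact force between clamp_pad and foam_box above 2 N and distance of foam_box from where it was at the start of the episode below 0.015 m and linear speed of foam_box below 0.01 m/s and distance of each of vial, beaker, bottle from where it was at the start of the episode below 0.03 m); the robot touches nothing.
It fails at once if the lever is pressed down before the strap is over the box (value of joint lever above 0.35 rad and value of joint strap above 0.15 rad).
It fails at once if the strap is pinched between the fingers (both sides pressed at once) (contact force between the fingers and strap_side_a above 3 N and contact force between the fingers and strap_side_b above 3 N).
It fails at once if the lever is pinched between the fingers (both sides pressed at once) (contact force between the fingers and lever_side_a above 3 N and contact force between the fingers and lever_side_b above 3 N).
It fails at once if the foam box is lifted or shifted by more than 20 mm (distance of foam_box from where it was at the start of the episode above 0.02 m).
It fails at once if a bystander is lifted, carried, pushed or knocked over (distance of any of vial, beaker, bottle from where it was at the start of the episode above 0.04 m or angle between any of vial, beaker, bottle's own z axis and vertical above 0.5 rad).
It also fails if it takes over 40 s, if anything falls off the work surface, if the arm or the gripper's body presses on something with over 40 N, if the wrist force passes 120 N, or if a joint passes its speed limit or range.

### The arm

A 6-joint arm with a two-finger parallel gripper is mounted at the origin on a cart in front of the work surface, level with it; the furniture and walls round the work are solid. World frame = base frame: x ahead of the robot, y to its left, z up, the work surface at z = 0. Lengths are in mm, angles in degrees, forces in N, time in s.
With the tool pointing down it reaches from about 350 to 850 mm from the base axis. Payload 8.1 kg.
Tool frame: the origin (TCP) lies between the finger pads; the fingertips stand ahead of it and the grasp point (between the pads) lies 2 mm behind it (nose_length is the z of the fingertips in the tool frame, in mm); z points along the fingers, y is the direction in which the jaws open and shut (so a half turn about z gives the same grasp; the last joint's range is limited). The gripper opens to 85 mm and grips with 20 to 120 N. Pads are 22 mm wide; open, the fingers measure 114 mm over their backs; the gripper's body (76 mm by 85 mm) begins 54 mm behind the grasp point. The pads swing forward as they close: fully open they stand 13 mm farther back than shut.
Start: joints at [58.763, 7.471, 85.268, -0, 87.261, -4.893], TCP at [266.242, 537.7, 248.292] pointing down, gripper open.
Joint ranges: [-169.43, 169.43], [-51.17, 129.36], [1.28, 143.12], [-76.62, 256.62], [0, 156.53], [-152.29, 152.29]. Speed limits (degrees/s): [136.94, 136.94, 159.86, 180, 180, 180].

### API

Orientations are given as [roll, pitch, yaw] about the fixed x, y, z axes, in that order (R = Rz(yaw) Ry(pitch) Rx(roll)).
In Python, from bench import * gives the robot as it stands.
- The arm moves only by the tool jog_arm, never from a script. Its argument "plan" is a list of rows, each a list of 3 entries, a list of its own where there are three numbers: the turn, a rotation vector about the tool's x, y, z in degrees, then the shift along the tool's x, y, z in m, then the gripper's target within -1 to 1 (fully open at 1, half-way at 0, shut at -1). A call has 1 to 12 rows; each row is the pose to reach, as a shift and turn from the pose commanded when the call began, along the tool's axes at that moment; what a row does not reach only later rows make up. A row lasts 1/8 s, in which the tool goes at most 62.5 mm and 10.7 degrees, less where a joint would pass 70% of its speed; a pose out of reach is approached as far as the arm can. A call with a gripper value outside its range is refused whole. The fingers move at their own pace and stop on an object; "force" is the grip in N (left out, the last holds). Time passes only in rows, so rows that repeat a pose let the fingers close. It gives the time, the measured TCP pose, the force and the opening at its end, in the units of the state.
- sense(): the state, without advancing time (a new reading comes with each control period).
- snapshot(name): name is "scene" or "side" or "wrist"; returns (picture, depth): 480x640x3 uint8, blue, green, red; 480x640 float32, mm along the optical axis (not along the pixel's ray), 0 where there is no reading.
- camera_info(name): a dict with "fov_y" (degrees; the focal length in pixels is half the picture's height over the tangent of half this angle, whatever the lens; pixels are square), "cx", "cy" (the principal point, pixels), "dist_coeffs" ([k1, k2, p1, p2, k3] as OpenCV has them; the pictures are not rectified), "origin" and "orientation" of the camera in the world. Camera axes: x right, y down, z forward; pixel columns grow to the right and rows downward; lengths in mm; the calibration is good to about 2 mm. A picture is of the moment at which its call begins: read the wrist's pose just before it. camera_info takes no time and is no camera call; for the wrist camera it gives the pose at the moment of the call.
- hand_in(): hands the job in, once; it reports no verdict.
The state is a dict: "time": time; "joint_pos": joint angles; "qd": joint speeds; "joint_efforts": joint torques, N m; "tool_pos": TCP position; "tcp_rot": TCP orientation; "ft_force": force on the tool from outside, world axes, zero at the start; "wrist_torque": the same for the moment, N m; "finger_gap": finger opening in mm.
Only numpy, scipy, OpenCV 4.12 (cv2) and the standard library are available. Lean on these libraries where they do the work, as an engineer would, in place of code of your own. Each camera call takes 0.05 s, during which the arm holds its last target.

## Working session

There is one attempt and no reset: what is moved stays moved. The work goes in short steps, Python scripts to look and compute and a tool call to move; the robot and the scene stay as the last step left them, time stands still between calls to the robot, and variables do not carry over. Pictures are saved under pics/ and viewed, and the job is handed in when it is done.

Besides the shell and the picture viewer there is one more tool, called after "Emit:" as name(argument=value, ...), one argument or row to a line, values as JSON. jog_arm: Moves the arm, as the interface text tells. Its arguments: {"type":"object","properties":{"plan":{"type":"array","items":{"type":"array"}},"force":{"type":"number"}},"required":["plan"]}

```bash
ls; mkdir -p pics; python3 - <<'E'
from bench import *
import cv2
s=sense(); print(s)
for n in ("scene","side","wrist"):
    ci=camera_info(n); p,d=snapshot(n); print(n,ci)
    cv2.imwrite(f"pics/{n}0.png",p)
    import numpy as np; np.save(f"pics/{n}0.npy",d)
E
```

```text
pics
{'time': 0.0, 'joint_pos': array([ 5.87617981e+01,  7.51549902e+00,  8.53296938e+01, -2.43932119e-04,
        8.72618910e+01, -4.89171256e+00]), 'qd': array([ 0.12897596, -0.01649816, -0.00204569, -0.00459996,  0.06365365,
        0.01845018]), 'joint_efforts': array([ 2.15331987e-03, -5.69375753e+01, -5.00570655e+01, -3.74956908e-04,
        1.47185469e-02, -9.84151939e-05]), 'tool_pos': array([265.97533005, 537.24237453, 247.23635988]), 'tcp_rot': array([-1.79893285e+02, -8.88859244e-03,  1.53653514e+02]), 'ft_force': array([ 0.37782325, -0.77266706, -0.05479093]), 'wrist_torque': array([-0.01534278, -0.04134332, -0.07000547]), 'finger_gap': 85.3419166248981}
scene {'fov_y': 57.89823250802996, 'cx': 318.41574924788273, 'cy': 234.2926689735896, 'dist_coeffs': array([-0.07426622,  0.        ,  0.        ,  0.        ,  0.        ]), 'origin': array([ -52.30969516, -594.73979497,  873.12877636]), 'orientation': array([-127.75953219,    1.06805988,  -47.46802592])}
side {'fov_y': 51.692467016188644, 'cx': 317.1907433261769, 'cy': 238.65878551782347, 'dist_coeffs': array([0.02243988, 0.        , 0.        , 0.        , 0.        ]), 'origin': array([ 138.86035856, -654.6234504 ,  717.51526236]), 'orientation': array([-122.41371871,   -0.65600968,  -33.70564306])}
wrist {'fov_y': 69.25715624586358, 'cx': 322.3074108964137, 'cy': 240.74658562811717, 'dist_coeffs': array([0.00220495, 0.        , 0.        , 0.        , 0.        ]), 'origin': array([200.12471182, 569.66937782, 373.26477703]), 'orientation': array([1.63344514e+02, 1.03674693e-01, 6.37029372e+01])}
```

View pics/scene0.png

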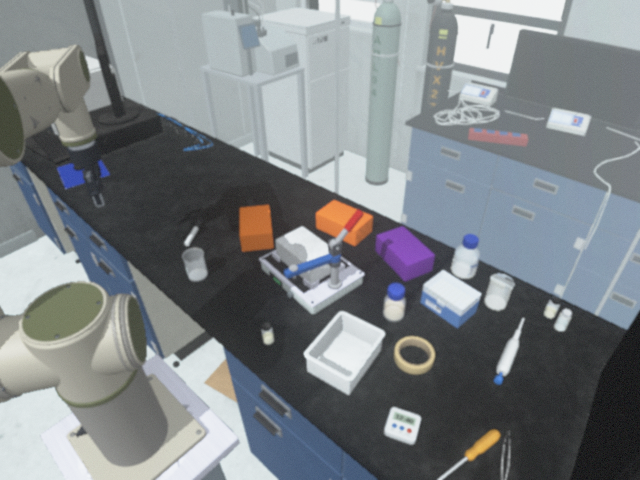

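View pics/side0.png

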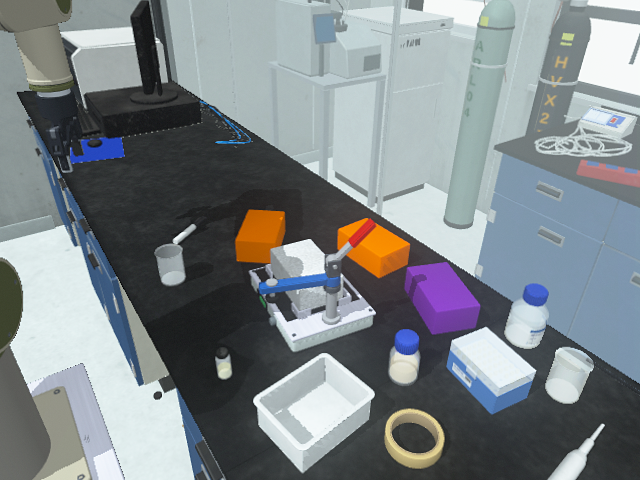

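View pics/wrist0.png

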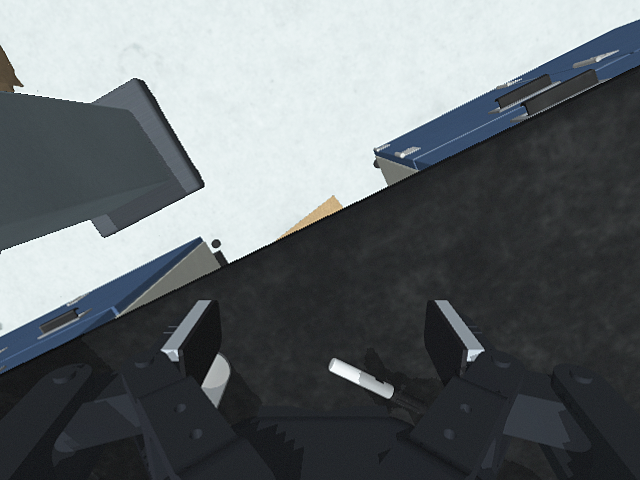

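```bash
cat > h.py <<'E'
import numpy as np, cv2
from scipy.spatial.transform import Rotation as Rn
def K(ci):
    f=240/np.tan(np.radians(ci['fov_y']/2)); return np.array([[f,0,ci['cx']],[0,f,ci['cy']],[0,0,1.]])
def R(rpy): return Rn.from_euler('xyz',rpy,degrees=True).as_matrix()
def ray(ci,uv):
    uv=np.array(uv,float).reshape(-1,1,2)
    n=cv2.undistortPoints(uv,K(ci),np.array(ci['dist_coeffs'])).reshape(-1,2)
    d=np.c_[n,np.ones(len(n))]@R(ci['orientation']).T
    return d
def onplane(ci,uv,z):
    d=ray(ci,uv);o=np.array(ci['origin']); return o+d*((z-o[2])/d[:,2])[:,None]
def atdepth(ci,uv,dep): return np.array(ci['origin'])+ray(ci,uv)*np.asarray(dep).reshape(-1,1)
def proj(ci,P):
    Rm=R(ci['orientation']); rv=cv2.Rodrigues(Rm.T)[0]; t=-Rm.T@np.array(ci['origin'])
    return cv2.projectPoints(np.array(P,float).reshape(-1,1,3),rv,t,K(ci),np.array(ci['dist_coeffs']))[0].reshape(-1,2)
E
python3 - <<'E'
import cv2
a=cv2.imread('pics/side0.png')[195:365,215:445]
b=cv2.imread('pics/scene0.png')[195:325,240:400]
cv2.imwrite('pics/side0c.png',cv2.resize(a,None,fx=3.4,fy=3.4,interpolation=cv2.INTER_CUBIC))
cv2.imwrite('pics/scene0c.png',cv2.resize(b,None,fx=4.6,fy=4.6,interpolation=cv2.INTER_CUBIC))
E
```

```text
(no output)
```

View pics/side0c.png

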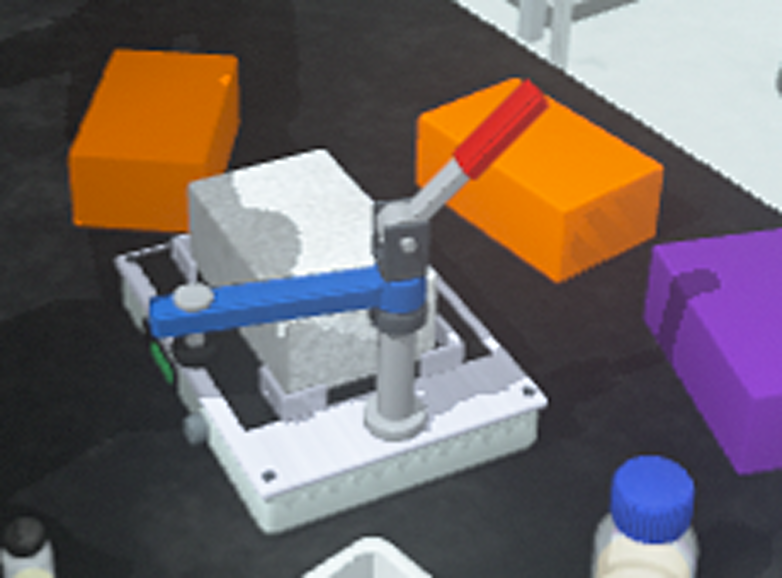

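View pics/scene0c.png

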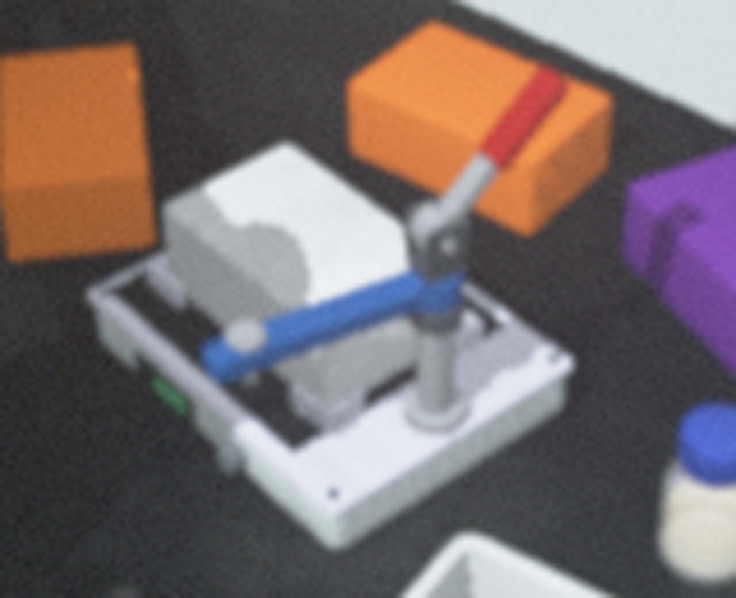

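```bash
python3 - <<'E'
from bench import *
from h import *
for n,box in (("side",(195,365,215,445)),("scene",(195,325,240,400))):
    ci=camera_info(n); p=cv2.imread(f'pics/{n}0.png'); d=np.load(f'pics/{n}0.npy')
    hsv=cv2.cvtColor(p,cv2.COLOR_BGR2HSV)
    r0,r1,c0,c1=box
    reg=np.zeros(p.shape[:2],bool); reg[r0:r1,c0:c1]=1
    H,S,V=[hsv[...,i].astype(int) for i in range(3)]
    def pts(m):
        m=m&reg&(d>0); m=cv2.erode(m.astype(np.uint8),np.ones((2,2)))>0
        v,u=np.nonzero(m); return atdepth(ci,np.c_[u,v],d[v,u]),np.c_[u,v]
    out={}
    blue,uv=pts((abs(H-108)<12)&(S>130)); k=(blue[:,2]>125)&(blue[:,2]<175)
    blue=blue[k]; print(n,'blue',len(blue),np.percentile(blue,[1,50,99],axis=0).round(0).tolist())
    top=blue[(blue[:,2]>152)]
    c=top.mean(0); w,vv=np.linalg.eigh(np.cov((top-c)[:,:2].T)); ax=vv[:,1]
    t=(top-c)[:,:2]@ax; s_=(top-c)[:,:2]@vv[:,0]; print(' top centre',c,'axis',ax,np.percentile(t,[0.5,99.5]),np.percentile(s_,[2,98]))
    red,_=pts(((H<5)|(H>174))&(S>150)); c=red.mean(0)
    w,vv=np.linalg.eigh(np.cov((red-c).T)); ax=vv[:,2]*np.sign(vv[2,2]); t=(red-c)@ax
    print(' red c',c,'axis',ax,'elev',np.arcsin(ax[2]),np.percentile(t,[1,99]))
    # shaker top z 45..53
    allp,_=pts(np.ones_like(reg)); q=allp[(abs(allp[:,2]-50)<2.5)]
    rect=cv2.minAreaRect(q[:,:2].astype(np.float32)); print(' shaker rect',rect,len(q))
    q=allp[(abs(allp[:,2]-115)<3)]
    q=q[np.all(abs(q[:,:2]-np.median(q[:,:2],axis=0))<130,axis=1)]
    print(' box rect',cv2.minAreaRect(q[:,:2].astype(np.float32)),len(q))
E
```

```text
side blue 749 [[455.0, -60.0, 141.0], [525.0, -29.0, 154.0], [592.0, -1.0, 159.0]]
 top centre [523.68417294 -28.40682923 156.34506699] axis [-0.93438846  0.35625582] [-73.45661912  72.7750781 ] [-9.94675836  7.36459002]
 red c [634.33526735 -68.54537772 246.07272647] axis [ 0.64717784 -0.21957955  0.73003127] elev 0.8183677072949581 [-27.07852361  27.30182814]
 shaker rect ((730.1640625, 104.95748901367188), (658.5430908203125, 524.2724609375), 56.587440490722656) 1375
 box rect ((598.3611450195312, 52.63962173461914), (197.13116455078125, 100.4516372680664), 82.31423950195312) 1427
scene blue 205 [[456.0, -58.0, 145.0], [525.0, -28.0, 154.0], [581.0, 1.0, 159.0]]
 top centre [521.93630006 -27.25010796 155.16504692] axis [-0.93442004  0.35617299] [-68.31820125  71.12912687] [-7.58753562  7.28483146]
 red c [635.30336038 -66.98992454 246.42002381] axis [ 0.63864479 -0.24150349  0.73062226] elev 0.8192328739196371 [-25.43652942  24.76833434]
 shaker rect ((717.69091796875, -10.27001953125), (467.8135070800781, 530.760498046875), 70.67620849609375) 583
 box rect ((596.3624267578125, 48.70750427246094), (204.05931091308594, 100.72565460205078), 82.82105255126953) 910
```

```bash
python3 - <<'E'
from bench import *
from h import *
ci=camera_info('side')
q=np.array([(268,495),(547,400),(118,258),(395,422)])/3.4+[215,195]
P=onplane(ci,q,50); print(P.round(1))
ci2=camera_info('scene')
q=np.array([(335,510),(572,365),(90,293),(438,412)])/4.6+[240,195]
P2=onplane(ci2,q,50); print(P2.round(1))
for A in (P,P2):
    e=A[1]-A[0]; f=A[2]-A[0]; print(np.linalg.norm(e),np.degrees(np.arctan2(e[1],e[0])),np.linalg.norm(f),np.degrees(np.arctan2(f[1],f[0]))-90)
for n in('side','scene'):
    ci=camera_info(n); d=np.load(f'pics/{n}0.npy'); p=cv2.imread(f'pics/{n}0.png')
    # box top by brightness/height
    V,U=np.mgrid[0:480,0:640]; m=d>0
    X=atdepth(ci,np.c_[U.ravel(),V.ravel()],d.ravel()).reshape(480,640,3)
    mm=m&(abs(X[...,2]-115)<4)&(np.hypot(X[...,0]-600,X[...,1]-50)<130)&(p.min(2)>100)
    nl,lab,st,_=cv2.connectedComponentsWithStats(mm.astype(np.uint8)); i=1+np.argmax(st[1:,4])
    q=X[lab==i]; print(n,len(q),q[:,2].mean(),cv2.minAreaRect(q[:,:2].astype(np.float32)))
    for nm,u,v in ([('vial',223,365),('beaker',170,268),('bottle',404,365),('o1',262,225),('o2',373,240),('purple',440,285)] if n=='side' else []):
        print(nm,X[v,u].round(0))
    # heights over area near motion : all points z>130
    mm=m&(X[...,2]>60)&(X[...,0]>300)&(X[...,0]<800)&(abs(X[...,1])<300)
E
```

```text
[[491.3 -60.2  50. ]
 [673.2 -82.8  50. ]
 [523.7 184.9  50. ]
 [585.5 -49.3  50. ]]
[[490.7 -56.4  50. ]
 [670.9 -82.8  50. ]
 [522.7 185.6  50. ]
 [587.3 -48.6  50. ]]
183.34121656986042 -7.08980726676761 247.23512624788617 -7.517964587771729
182.17374773306628 -8.332629538009396 244.114371538788 -7.549947356163727
side 1455 115.166371329093 ((601.8424072265625, 84.8409194946289), (132.51483154296875, 100.03398132324219), 82.4658203125)
vial [358. -31.  37.]
beaker [376. 293.  50.]
bottle [ 622. -223.   54.]
o1 [633. 328.  64.]
o2 [827. 118.  65.]
purple [ 833. -102.   66.]
scene 1030 113.6007025229685 ((600.0123291015625, 77.68536376953125), (147.8966522216797, 100.72565460205078), 82.82105255126953)
```

```bash
python3 - <<'E'
import bench
print([x for x in dir(bench) if not x.startswith('__')], getattr(bench,'nose_length',None))
E
```

```text
['PlanningError', 'camera_info', 'hand_in', 'nose_length', 'sense', 'snapshot'] 17.0
```

```bash
cat >> h.py <<'E'
def rows(cmd,targets):
    # cmd, targets: (x,y,z,yaw) tool down -> (turn about tool z deg, shift tool xyz in m)
    y=np.radians(cmd[3]); X=np.array([np.cos(y),np.sin(y),0]);Y=np.array([np.sin(y),-np.cos(y),0])
    for t in targets:
        d=np.array(t[:3])-np.array(cmd[:3]); print([[0,0,round(-(t[3]-cmd[3]),1)],[round(float(d@X)/1000,4),round(float(d@Y)/1000,4),round(-d[2]/1000,4)],-1])
E
python3 - <<'E'
from h import *
rows((266.242,537.7,248.292,153.656),[(451,-64.5,260,159.3)])
E
```

```text
[[0, 0, -5.6], [-0.4328, -0.4577, np.float64(-0.0117)], -1]
```

Emit:
jog_arm(
  plan=[
    [[0,0,0],[-0.02,-0.021,-0.012],-1],
    [[0,0,-1],[-0.06,-0.064,-0.012],-1],
    [[0,0,-2],[-0.1,-0.106,-0.012],-1],
    [[0,0,-3],[-0.14,-0.148,-0.012],-1],
    [[0,0,-4],[-0.18,-0.19,-0.012],-1],
    [[0,0,-5],[-0.22,-0.233,-0.012],-1],
    [[0,0,-5.6],[-0.26,-0.275,-0.012],-1],
    [[0,0,-5.6],[-0.3,-0.317,-0.012],-1],
    [[0,0,-5.6],[-0.34,-0.36,-0.012],-1],
    [[0,0,-5.6],[-0.38,-0.402,-0.012],-1],
    [[0,0,-5.6],[-0.42,-0.444,-0.012],-1],
    [[0,0,-5.6],[-0.433,-0.458,-0.012],-1],
  ],
)

```text
time: 1.65
tool_pos: [451.1, -67.7, 260.0]
tcp_rot: [-180.0, -0.0, 159.1]
ft_force: [0.7, -0.0, -0.4]
finger_gap: 0.1
```

```bash
python3 - <<'E'
from bench import *
from h import *
print(sense()['tool_pos'],sense()['ft_force'])
p,d=snapshot('side'); cv2.imwrite('pics/side1.png',p)
ci=camera_info('wrist'); w,d=snapshot('wrist'); cv2.imwrite('pics/wrist1.png',w); np.save('pics/wrist1.npy',d)
print(ci['origin'],ci['orientation'])
E
```

```text
[451.13919102 -67.6754857  259.9522804 ] [ 0.74004467 -0.03195352 -0.3850545 ]
[382.68878828 -42.19613496 385.82220656] [1.63350603e+02 6.98460995e-02 6.91157482e+01]
```

View pics/side1.png

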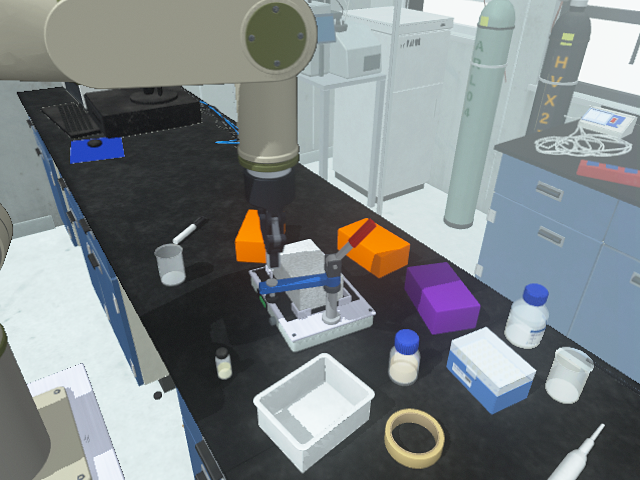

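View pics/wrist1.png

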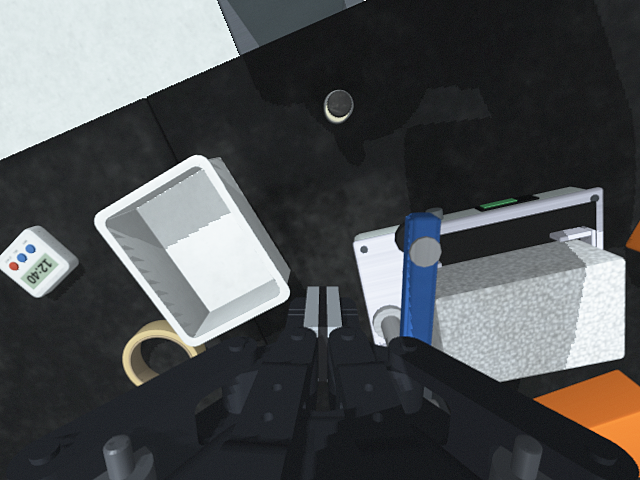

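```bash
python3 - <<'E'
from bench import *
from h import *
ci=camera_info('wrist'); p=cv2.imread('pics/wrist1.png'); d=np.load('pics/wrist1.npy')
hsv=cv2.cvtColor(p,cv2.COLOR_BGR2HSV).astype(int)
m=(abs(hsv[...,0]-108)<12)&(hsv[...,1]>130)&(d>0)
m[:, :390]=0; m[:200]=0; m[350:]=0; m[:,450:]=0
v,u=np.nonzero(m); P=atdepth(ci,np.c_[u,v],d[v,u]); P=P[abs(P[:,2]-158)<3]
print(len(P),np.median(P[:,2])); c=P.mean(0)[:2]
print(cv2.minAreaRect(P[:,:2].astype(np.float32)))
x0,y0=586,-51.5; 
for th in (155,157,159,161):
    u_=np.array([np.cos(np.radians(th)),np.sin(np.radians(th))]);n_=np.array([-u_[1],u_[0]])
    s=(P[:,:2]-[x0,y0])@n_; r=(P[:,:2]-[x0,y0])@u_; print(th,np.percentile(s,[1,99]),np.percentile(r,[1,99]),np.polyfit(r,s,1))
E
```

```text
2848 157.5469952861484
((501.54962158203125, -10.890056610107422), (22.087129592895508, 99.76364135742188), 70.40442657470703)
155 [-14.29725803  12.25322734] [ 50.14290264 142.3208178 ] [  0.10444398 -10.37373143]
157 [-16.28375936   7.72839054] [ 49.75742405 142.40323699] [  0.07104513 -10.5085866 ]
159 [-18.48479942   3.38705953] [ 49.24980385 142.28038408] [  0.03779404 -10.65343559]
161 [-21.48423301  -0.25244589] [ 48.74349869 141.97133229] [ 4.62133838e-03 -1.08091338e+01]
```

```bash
cat >> h.py <<'E'
def apply(cmd,turn,sh):
    y=np.radians(cmd[3]); X=np.array([np.cos(y),np.sin(y),0]);Y=np.array([np.sin(y),-np.cos(y),0])
    p=np.array(cmd[:3])+1000*(sh[0]*X+sh[1]*Y)-[0,0,1000*sh[2]]
    return (*[float(round(v,2)) for v in p],round(cmd[3]-turn,2))
def arc(P,r,phis,z,off): return [(P[0]+r*np.cos(np.radians(f)),P[1]+r*np.sin(np.radians(f)),z,f-off) for f in phis]
E
python3 - <<'E'
from bench import *
from h import *
print(sense()['tool_pos'])
c=apply((266.242,537.7,248.292,153.656),-5.6,(-.433,-.458,-.012)); print(c)
rows(c,arc((586,-48),126,[187,184,181,178,175,172,169],152,10))
E
```

```text
[450.98668015 -66.33540103 259.83891438]
(451.03, -64.88, 260.29, 159.26)
[[0, 0, -17.7], [-0.0087, 0.0049, np.float64(0.1083)], -1]
[[0, 0, -14.7], [-0.0058, 0.0109, np.float64(0.1083)], -1]
[[0, 0, -11.7], [-0.0032, 0.0169, np.float64(0.1083)], -1]
[[0, 0, -8.7], [-0.0009, 0.0231, np.float64(0.1083)], -1]
[[0, 0, -5.7], [0.001, 0.0294, np.float64(0.1083)], -1]
[[0, 0, -2.7], [0.0027, 0.0358, np.float64(0.1083)], -1]
[[0, 0, 0.3], [0.0039, 0.0423, np.float64(0.1083)], -1]
```

Emit:
jog_arm(
  plan=[
    [[0,0,0],[-0.004,0.002,0.03],-1],
    [[0,0,0],[-0.008,0.005,0.06],-1],
    [[0,0,0],[-0.008,0.005,0.09],-1],
    [[0,0,0],[-0.008,0.005,0.108],-1],
    [[0,0,0],[-0.006,0.011,0.108],-1],
    [[0,0,0],[-0.003,0.017,0.108],-1],
    [[0,0,0],[-0.001,0.023,0.108],-1],
    [[0,0,0],[0.001,0.029,0.108],-1],
  ],
)

```text
time: 2.75
tool_pos: [460.9, -37.0, 153.2]
tcp_rot: [180.0, 0.1, 159.3]
ft_force: [-0.5, -0.4, 0.0]
finger_gap: 0.4
```

```bash
python3 - <<'E'
from bench import *
from h import *
s=sense();print(s['tool_pos'],s['ft_force'])
w,d=snapshot('wrist'); cv2.imwrite('pics/wrist2.png',w)
c=apply((451.03,-64.88,260.29,159.26),0,(.001,.029,.108)); print(c)
rows(c,arc((586,-48),126,range(175,136,-3),152,10))
E
```

```text
[460.93860163 -36.95288805 153.23495057] [-0.45062746 -0.37555819  0.04421124]
(460.36, -37.41, 152.29, 159.26)
[[0, 0, -5.7], [0.0, 0.0004, np.float64(0.0003)], -1]
[[0, 0, -2.7], [0.0016, 0.0068, np.float64(0.0003)], -1]
[[0, 0, 0.3], [0.0029, 0.0133, np.float64(0.0003)], -1]
[[0, 0, 3.3], [0.0039, 0.0198, np.float64(0.0003)], -1]
[[0, 0, 6.3], [0.0045, 0.0264, np.float64(0.0003)], -1]
[[0, 0, 9.3], [0.0047, 0.033, np.float64(0.0003)], -1]
[[0, 0, 12.3], [0.0047, 0.0396, np.float64(0.0003)], -1]
[[0, 0, 15.3], [0.0042, 0.0461, np.float64(0.0003)], -1]
[[0, 0, 18.3], [0.0034, 0.0527, np.float64(0.0003)], -1]
[[0, 0, 21.3], [0.0023, 0.0592, np.float64(0.0003)], -1]
[[0, 0, 24.3], [0.0009, 0.0656, np.float64(0.0003)], -1]
[[0, 0, 27.3], [-0.0009, 0.072, np.float64(0.0003)], -1]
[[0, 0, 30.3], [-0.003, 0.0782, np.float64(0.0003)], -1]
```

View pics/wrist2.png

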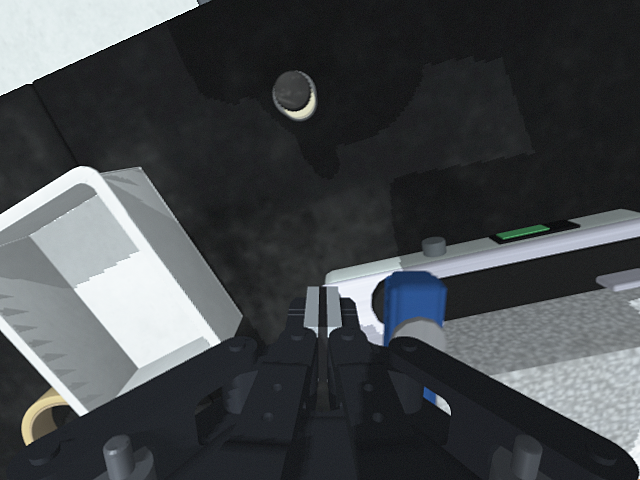

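Emit:
jog_arm(
  plan=[
    [[0,0,0],[0.002,0.007,-0.006],-1],
    [[0,0,0.3],[0.003,0.013,-0.006],-1],
    [[0,0,3.3],[0.004,0.02,-0.006],-1],
    [[0,0,6.3],[0.0045,0.0265,-0.006],-1],
    [[0,0,9.3],[0.0045,0.033,-0.006],-1],
    [[0,0,12.3],[0.0045,0.0395,-0.006],-1],
  ],
)

```text
time: 3.55
tool_pos: [470.0, 1.4, 158.2]
tcp_rot: [-180.0, -0.0, 146.8]
ft_force: [-1.0, 0.2, 0.5]
finger_gap: 0.1
```

```bash
python3 - <<'E'
from bench import *
from h import *
s=sense();print(s['tool_pos'],s['ft_force'],s['tcp_rot'])
w,d=snapshot('wrist'); w2,d=snapshot('side'); cv2.imwrite('pics/w3.png',np.hstack([w[200:,200:560],cv2.resize(w2[200:340,220:400],(360,280))]))
c=apply((460.36,-37.41,152.29,159.26),12.3,(.0045,.0395,-.006)); print(c)
rows(c,arc((586,-48),126,range(154,118,-3),158,10))
E
```

```text
[470.01997252   1.43332838 158.24486236] [-1.02608363  0.2034748   0.53231048] [-1.79973245e+02 -2.32132004e-02  1.46840721e+02]
(470.14, 1.12, 158.29, 146.96)
[[0, 0, 3.0], [0.0011, 0.0066, np.float64(0.0003)], -1]
[[0, 0, 6.0], [0.0018, 0.0131, np.float64(0.0003)], -1]
[[0, 0, 9.0], [0.0021, 0.0197, np.float64(0.0003)], -1]
[[0, 0, 12.0], [0.002, 0.0263, np.float64(0.0003)], -1]
[[0, 0, 15.0], [0.0016, 0.0329, np.float64(0.0003)], -1]
[[0, 0, 18.0], [0.0009, 0.0394, np.float64(0.0003)], -1]
[[0, 0, 21.0], [-0.0002, 0.0459, np.float64(0.0003)], -1]
[[0, 0, 24.0], [-0.0016, 0.0524, np.float64(0.0003)], -1]
[[0, 0, 27.0], [-0.0034, 0.0587, np.float64(0.0003)], -1]
[[0, 0, 30.0], [-0.0055, 0.065, np.float64(0.0003)], -1]
[[0, 0, 33.0], [-0.0079, 0.0711, np.float64(0.0003)], -1]
[[0, 0, 36.0], [-0.0106, 0.0771, np.float64(0.0003)], -1]
```

View pics/w3.png

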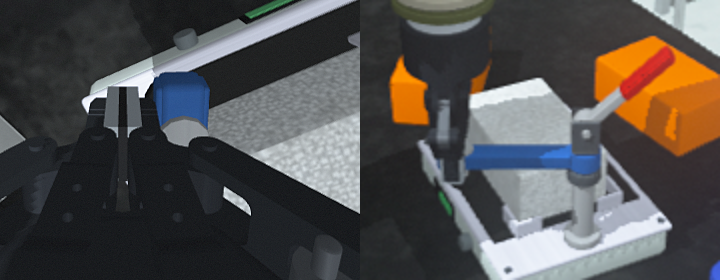

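Emit:
jog_arm(
  plan=[
    [[0,0,3],[0.001,0.0065,0],-1],
    [[0,0,6],[0.002,0.013,0],-1],
    [[0,0,9],[0.002,0.0195,0],-1],
    [[0,0,12],[0.002,0.0265,0],-1],
    [[0,0,15],[0.0015,0.033,0],-1],
    [[0,0,18],[0.001,0.0395,0],-1],
    [[0,0,21],[0,0.046,0],-1],
    [[0,0,24],[-0.0015,0.0525,0],-1],
    [[0,0,27],[-0.0035,0.0585,0],-1],
    [[0,0,30],[-0.0055,0.065,0],-1],
  ],
)

```text
time: 4.9
tool_pos: [510.0, 52.7, 158.0]
tcp_rot: [-180.0, -0.0, 116.9]
ft_force: [-1.8, 1.1, -0.8]
finger_gap: 0.1
```

```bash
python3 - <<'E'
from bench import *
from h import *
s=sense();print(s['tool_pos'],s['ft_force'],s['tcp_rot'])
w,d=snapshot('wrist'); w2,d=snapshot('side'); cv2.imwrite('pics/w4.png',np.hstack([w[200:,200:560],cv2.resize(w2[200:340,220:400],(360,280))]))
c=apply((470.14,1.12,158.29,146.96),30,(-.0055,.065,0)); print(c)
rows(c,arc((586,-48),126,range(125,85,-3),158,10))
E
```

```text
[509.96967251  52.70787431 158.04089062] [-1.83092365  1.08159719 -0.80949235] [-1.79951222e+02 -2.76794661e-02  1.16928599e+02]
(510.19, 52.61, 158.29, 116.96)
[[0, 0, 2.0], [0.0007, 0.0043, np.float64(0.0003)], -1]
[[0, 0, 5.0], [0.0015, 0.0109, np.float64(0.0003)], -1]
[[0, 0, 8.0], [0.0019, 0.0175, np.float64(0.0003)], -1]
[[0, 0, 11.0], [0.0019, 0.0241, np.float64(0.0003)], -1]
[[0, 0, 14.0], [0.0017, 0.0307, np.float64(0.0003)], -1]
[[0, 0, 17.0], [0.001, 0.0372, np.float64(0.0003)], -1]
[[0, 0, 20.0], [0.0001, 0.0438, np.float64(0.0003)], -1]
[[0, 0, 23.0], [-0.0013, 0.0502, np.float64(0.0003)], -1]
[[0, 0, 26.0], [-0.0029, 0.0566, np.float64(0.0003)], -1]
[[0, 0, 29.0], [-0.0049, 0.0629, np.float64(0.0003)], -1]
[[0, 0, 32.0], [-0.0072, 0.0691, np.float64(0.0003)], -1]
[[0, 0, 35.0], [-0.0098, 0.0751, np.float64(0.0003)], -1]
[[0, 0, 38.0], [-0.0128, 0.081, np.float64(0.0003)], -1]
[[0, 0, 41.0], [-0.016, 0.0868, np.float64(0.0003)], -1]
```

View pics/w4.png

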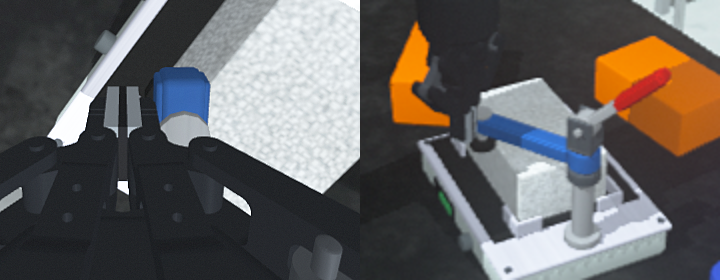

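Emit:
jog_arm(
  plan=[
    [[0,0,2],[0.0005,0.0045,0],-1],
    [[0,0,5],[0.0015,0.011,0],-1],
    [[0,0,8],[0.002,0.0175,0],-1],
    [[0,0,11],[0.002,0.024,0],-1],
    [[0,0,14],[0.0015,0.0305,0],-1],
    [[0,0,17],[0.001,0.037,0],-1],
    [[0,0,20],[0,0.044,0],-1],
    [[0,0,23],[-0.0015,0.05,0],-1],
    [[0,0,26],[-0.003,0.0565,0],-1],
    [[0,0,28],[-0.004,0.061,0],-1],
  ],
)

```text
time: 6.25
tool_pos: [566.3, 76.5, 158.1]
tcp_rot: [-180.0, 0.0, 89.0]
ft_force: [-0.8, -1.6, -1.2]
finger_gap: -0.0
```

```bash
python3 - <<'E'
from bench import *
from h import *
s=sense();print(s['tool_pos'],s['ft_force'],s['tcp_rot'])
w,d=snapshot('wrist'); w2,d=snapshot('side'); cv2.imwrite('pics/w5.png',np.hstack([w[200:,200:560],cv2.resize(w2[200:340,220:400],(360,280))]))
c=apply((510.19,52.61,158.29,116.96),28,(-.004,.061,0)); print(c)
rows(c,arc((586,-48),126,np.arange(98,85,-1),158,10))
E
```

```text
[566.30808909  76.48130432 158.12086702] [-0.75539964 -1.59203428 -1.18294047] [-1.79968047e+02  1.47506428e-02  8.89661482e+01]
(566.37, 76.7, 158.29, 88.96)
[[0, 0, np.float64(1.0)], [0.0001, 0.0021, np.float64(0.0003)], -1]
[[0, 0, np.float64(2.0)], [0.0004, 0.0043, np.float64(0.0003)], -1]
[[0, 0, np.float64(3.0)], [0.0007, 0.0064, np.float64(0.0003)], -1]
[[0, 0, np.float64(4.0)], [0.001, 0.0086, np.float64(0.0003)], -1]
[[0, 0, np.float64(5.0)], [0.0012, 0.0108, np.float64(0.0003)], -1]
[[0, 0, np.float64(6.0)], [0.0014, 0.013, np.float64(0.0003)], -1]
[[0, 0, np.float64(7.0)], [0.0015, 0.0152, np.float64(0.0003)], -1]
[[0, 0, np.float64(8.0)], [0.0016, 0.0174, np.float64(0.0003)], -1]
[[0, 0, np.float64(9.0)], [0.0017, 0.0196, np.float64(0.0003)], -1]
[[0, 0, np.float64(10.0)], [0.0017, 0.0218, np.float64(0.0003)], -1]
[[0, 0, np.float64(11.0)], [0.0017, 0.024, np.float64(0.0003)], -1]
[[0, 0, np.float64(12.0)], [0.0016, 0.0262, np.float64(0.0003)], -1]
[[0, 0, np.float64(13.0)], [0.0015, 0.0284, np.float64(0.0003)], -1]
```

View pics/w5.png

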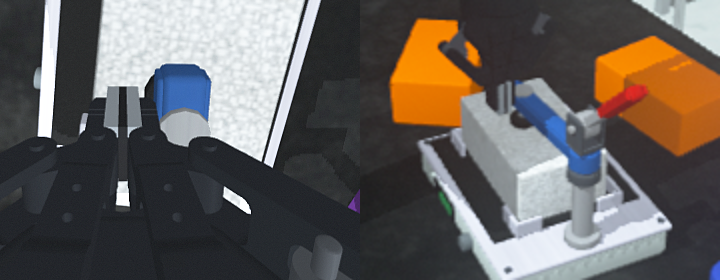

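Emit:
jog_arm(
  plan=[
    [[0,0,1],[0,0.002,0],-1],
    [[0,0,2],[0.0005,0.0045,0],-1],
    [[0,0,3],[0.0005,0.0065,0],-1],
    [[0,0,4],[0.001,0.0085,0],-1],
    [[0,0,5],[0.001,0.011,0],-1],
  ],
)

```text
time: 6.98
tool_pos: [577.5, 77.6, 158.3]
tcp_rot: [-180.0, -0.0, 83.9]
ft_force: [-0.6, 1.8, -0.8]
finger_gap: -0.1
```

Emit:
jog_arm(
  plan=[
    [[0,0,1],[0,0.002,0],-1],
    [[0,0,1.5],[0,0.004,0],-1],
    [[0,0,1.5],[0,0.005,0],-1],
  ],
)

```text
time: 7.35
tool_pos: [580.3, 77.5, 158.1]
tcp_rot: [-179.7, 0.0, 82.4]
ft_force: [-16.2, 3.1, 8.7]
finger_gap: 0.1
```

Emit:
jog_arm(
  plan=[
    [[0,0,1.5],[0,0.005,0],-1],
    [[0,0,1.5],[0,0,0],-1],
    [[0,0,1.5],[0,-0.02,0],-1],
    [[0,0,1.5],[0,-0.045,-0.03],-1],
    [[0,0,1.5],[0,-0.06,-0.08],-1],
    [[0,0,1.5],[0,-0.08,-0.13],-1],
    [[0,0,1.5],[0,-0.08,-0.15],-1],
    [[0,0,1.5],[0,-0.08,-0.15],-1],
  ],
)

```text
time: 8.35
tool_pos: [504.3, 87.4, 309.9]
tcp_rot: [179.8, -0.0, 80.9]
ft_force: [-0.4, -0.2, -0.0]
finger_gap: -0.1
```

```bash
python3 - <<'E'
from bench import *
from h import *
c=apply((566.37,76.7,158.29,88.96),5,(.001,.011,0)); c=apply(c,1.5,(0,.005,0)); c=apply(c,1.5,(0,-.08,-.15)); print(c)
s=sense();print(s['tool_pos'],s['ft_force'],s['tcp_rot'])
ci=camera_info('wrist'); print(ci['origin'],ci['orientation'])
for n in ('side','scene','wrist'):
    p,d=snapshot(n); cv2.imwrite(f'pics/{n}6.png',p); np.save(f'pics/{n}6.npy',d)
a=cv2.imread('pics/side6.png')[180:350,215:415]; b=cv2.imread('pics/scene6.png')[180:350,240:440]
cv2.imwrite('pics/c6.png',cv2.resize(np.hstack([a,b]),None,fx=2,fy=2,interpolation=cv2.INTER_CUBIC))
E
```

```text
(503.05, 87.47, 308.29, 80.96)
[504.27509775  87.39314489 309.9296458 ] [-0.36135816 -0.18018094 -0.01229245] [ 1.79778156e+02 -3.89676847e-02  8.09390978e+01]
[514.75676626 159.29766386 435.90494285] [163.36481478  -0.21638976  -9.01300883]
```

View pics/c6.png

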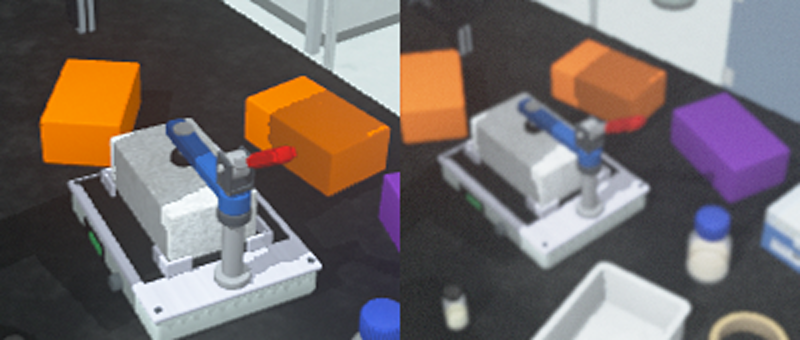

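View pics/wrist6.png

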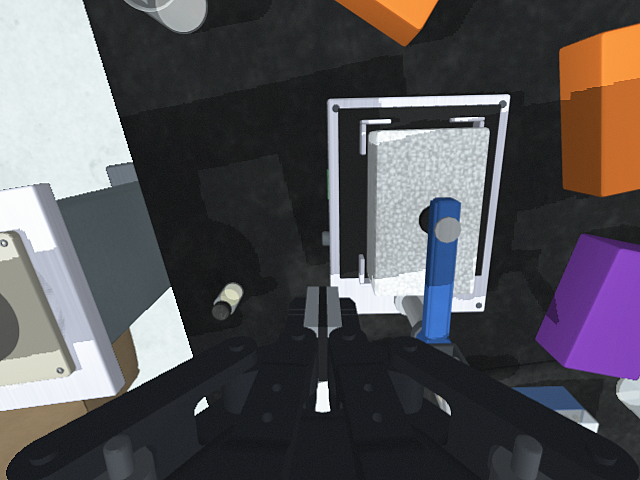

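```bash
python3 - <<'E'
from bench import *
from h import *
for n in ('wrist','side','scene'):
    ci=camera_info(n); p=cv2.imread(f'pics/{n}6.png'); d=np.load(f'pics/{n}6.npy')
    hsv=cv2.cvtColor(p,cv2.COLOR_BGR2HSV).astype(int); H,S,_=[hsv[...,i] for i in range(3)]
    V,U=np.mgrid[0:480,0:640]
    X=atdepth(ci,np.c_[U.ravel(),V.ravel()],d.ravel()).reshape(480,640,3); ok=d>0
    m=ok&(abs(H-108)<14)&(S>110)&(abs(X[...,2]-156)<5)&(np.hypot(X[...,0]-595,X[...,1]-20)<110)
    m=cv2.erode(m.astype(np.uint8),np.ones((2,2)))>0
    q=X[m][:,:2]; rc=cv2.minAreaRect(q.astype(np.float32))
    c=q.mean(0); w,v=np.linalg.eigh(np.cov((q-c).T)); a=v[:,1]*np.sign(v[1,1]); print(n,len(q),rc,'yaw',np.degrees(np.arctan2(a[1],a[0])),np.percentile((q-c)@a,[1,99]),c)
    m=ok&((H<5)|(H>174))&(S>150)&(X[...,2]>150)&(X[...,2]<320)&(np.hypot(X[...,0]-580,X[...,1]+100)<80)
    m=cv2.erode(m.astype(np.uint8),np.ones((2,2)))>0
    q=X[m]
    if len(q)>20:
        c=q.mean(0); w,v=np.linalg.eigh(np.cov((q-c).T)); a=v[:,2]*np.sign(v[2,2]); print('  red',len(q),c,'elev',np.arcsin(a[2]),'yaw',np.degrees(np.arctan2(a[1],a[0])),np.percentile((q-c)@a,[1,99]))
    m=ok&(abs(X[...,2]-115)<4)&(np.hypot(X[...,0]-600,X[...,1]-60)<130)&(p.min(2)>90)&(S<40)
    m=cv2.morphologyEx(m.astype(np.uint8),cv2.MORPH_OPEN,np.ones((3,3)))
    nl,lab,st,_=cv2.connectedComponentsWithStats(m); i=1+np.argmax(st[1:,4])
    print('  box',cv2.minAreaRect(X[lab==i][:,:2].astype(np.float32)))
ci=camera_info('wrist'); P=onplane(ci,[(334,107),(503,104),(478,306)],50); print(P)
e=P[1]-P[0]; print(np.degrees(np.arctan2(e[1],e[0]))); e=P[1]-P[2]; print(np.degrees(np.arctan2(e[1],e[0])))
ci=camera_info('side'); 
E
```

```text
wrist 2816 ((596.425048828125, 30.616546630859375), (130.27989196777344, 22.314043045043945), 82.89311218261719) yaw 82.84238971294613 [-59.48989442  67.74461119] [595.36431373  26.7888865 ]
  box ((599.2045288085938, 72.20549011230469), (158.63516235351562, 99.25396728515625), 82.60338592529297)
side 230 ((590.6546630859375, 14.241085052490234), (150.14340209960938, 24.021635055541992), 83.3319320678711) yaw 81.46220716246782 [-66.68565279  81.03318127] [590.53755585   6.64405315]
  red 137 [ 571.56879039 -117.54829275  242.20229661] elev 0.6444790417225116 yaw -83.54460851615755 [-35.59138165  17.48653277]
  box ((580.2268676757812, 72.68299865722656), (163.0526580810547, 63.347198486328125), 80.06788635253906)
scene 101 ((590.1942749023438, -2.0630149841308594), (118.47547912597656, 16.92193031311035), 80.97637939453125) yaw 80.93261614709557 [-65.31579041  47.55127511] [591.3647643    6.63518736]
  red 71 [ 571.71397701 -115.92192645  242.54067945] elev 0.570703101836503 yaw -84.45394144436962 [-29.01633765  17.30817617]
  box ((588.931640625, 71.7701644897461), (160.37210083007812, 78.11727142333984), 81.86344146728516)
[[529.06545818 185.9793354   50.        ]
 [700.14502874 161.61389508  50.        ]
 [668.22223198 -64.81136096  50.        ]]
-8.10564983846143
81.97498808267167
```

```bash
python3 - <<'E'
import cv2,numpy as np
a=cv2.imread('pics/side6.png')[240:300,310:390]; b=cv2.imread('pics/scene6.png')[220:280,310:390]
cv2.imwrite('pics/c7.png',cv2.resize(np.hstack([a,b]),None,fx=5,fy=5,interpolation=cv2.INTER_NEAREST))
E
```

```text
(no output)
```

View pics/c7.png

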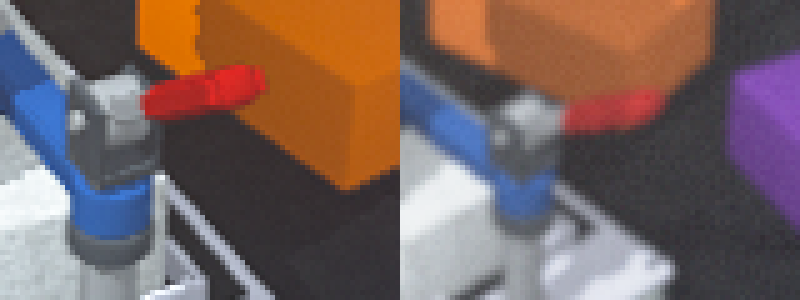

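```bash
python3 - <<'E'
from bench import *
from h import *
for n in('side','scene'):
    ci=camera_info(n)
    for P in ((586,-50),(587,-45)):
      for el in (.84,.7):
        u=np.array([np.cos(np.radians(-97.3)),np.sin(np.radians(-97.3)),0])
        pts=[np.array([*P,186])+r*(np.cos(el)*u+np.array([0,0,np.sin(el)])) for r in (0,48,105)]
        print(n,P,el,proj(ci,pts).round(1).tolist())
    # post axis visible: blue collar z 149 & base z 50
    for P in ((586,-50),(587,-45)): print('  post',proj(ci,[(*P,50),(*P,125)]).round(1).tolist())
E
```

```text
side (586, -50) 0.84 [[333.6, 263.7], [342.7, 256.6], [354.7, 247.3]]
side (586, -50) 0.7 [[333.6, 263.7], [343.8, 260.2], [357.5, 255.7]]
side (587, -45) 0.84 [[332.4, 262.2], [341.5, 255.1], [353.4, 245.7]]
side (587, -45) 0.7 [[332.4, 262.2], [342.6, 258.7], [356.1, 254.0]]
  post [[331.6, 319.2], [332.6, 289.6]]
  post [[330.6, 317.6], [331.6, 288.1]]
scene (586, -50) 0.84 [[335.6, 246.0], [344.6, 240.8], [356.3, 234.1]]
scene (586, -50) 0.7 [[335.6, 246.0], [345.9, 243.3], [359.2, 239.8]]
scene (587, -45) 0.84 [[334.3, 245.0], [343.3, 239.7], [354.8, 233.0]]
scene (587, -45) 0.7 [[334.3, 245.0], [344.5, 242.2], [357.8, 238.7]]
  post [[335.3, 285.1], [335.5, 264.2]]
  post [[334.1, 284.0], [334.2, 263.2]]
```

```bash
python3 - <<'E'
from bench import *
from h import *
def tri(a,b):
    A=[];B=[]
    for n,uv in (('side',a),('scene',b)):
        ci=camera_info(n); d=ray(ci,uv)[0]; d/=np.linalg.norm(d); M=np.eye(3)-np.outer(d,d); A.append(M);B.append(M@ci['origin'])
    return np.linalg.solve(sum(A),sum(B))
# red masks end points along principal axis, in two frames
def ends(n,k):
    p=cv2.imread(f'pics/{n}{k}.png'); h=cv2.cvtColor(p,cv2.COLOR_BGR2HSV).astype(int)
    m=((h[...,0]<5)|(h[...,0]>174))&(h[...,1]>140); z=np.zeros_like(m); z[195:300,300:400]=1; m&=z
    nl,lab,st,_=cv2.connectedComponentsWithStats(m.astype(np.uint8),connectivity=8); i=1+np.argmax(st[1:,4]); v,u=np.nonzero(lab==i)
    q=np.c_[u,v].astype(float); c=q.mean(0); w,V=np.linalg.eigh(np.cov((q-c).T)); a=V[:,1]*np.sign(V[0,1]); t=(q-c)@a
    return c+a*t.min(), c+a*t.max(), c, len(q)
for k in (0,6):
    s=ends('side',k); c=ends('scene',k)
    P=[tri(s[i],c[i]) for i in range(3)]
    print(k,[x.round(1) for x in s[:3]],[x.round(1) for x in c[:3]]); print(np.round(P,1)); d=P[1]-P[0]; print('len',np.linalg.norm(d),'elev',np.arcsin(d[2]/np.linalg.norm(d)),'yaw',np.degrees(np.arctan2(d[1],d[0])))
E
```

```text
0 [array([350.5, 244.5]), array([373.1, 221. ]), array([361.9, 232.6])] [array([346.6, 228.9]), array([360.5, 210.6]), array([353.6, 219.7])]
[[618.7 -56.9 222.4]
 [658.2 -68.1 263.9]
 [639.2 -62.2 243. ]]
len 58.36127423516831 elev 0.7901496064391624 yaw -15.819733537308572
6 [array([338.1, 260.6]), array([362.1, 255.5]), array([350.2, 258.1])] [array([342.9, 243.4]), array([362.1, 239.5]), array([352.4, 241.5])]
[[ 569.5  -86.3  221.9]
 [ 582.9 -132.8  252.5]
 [ 578.  -108.3  235.7]]
len 57.17155399487206 elev 0.5633559710535133 yaw -73.92909565770236
```

```bash
cat >> h.py <<'E'
PO=np.array([586.5,-48.]);U=np.array([-.1271,-.9919])
def lev(el,r=92,dz=0):
    h=r*np.cos(el)-7*np.sin(el)-11; return (*(PO+U*h),186+r*np.sin(el)+7*np.cos(el)+17+dz,82.7)
E
python3 - <<'E'
from h import *
c=(503.05,87.47,308.29,80.96)
print(lev(1.0)); rows(c,[(*lev(1.0)[:2],312,82.7),lev(1.0)])
c=apply(c,-1.7,(0,0,0)); c=(*lev(1.0)[:3],c[3])
rows(c,[lev(e) for e in np.arange(.93,-.05,-.07)])
E
```

```text
(np.float64(582.3288938122063), np.float64(-80.55169337271926), np.float64(284.1974467434035), 82.7)
[[0, 0, -1.7], [-0.1535, 0.1047, np.float64(-0.0037)], -1]
[[0, 0, -1.7], [-0.1535, 0.1047, np.float64(0.0241)], -1]
[[0, 0, -0.0], [-0.0056, 0.0, np.float64(0.0033)], -1]
[[0, 0, -0.0], [-0.0109, 0.0, np.float64(0.0069)], -1]
[[0, 0, -0.0], [-0.016, 0.0, np.float64(0.0109)], -1]
[[0, 0, -0.0], [-0.0207, 0.0, np.float64(0.0153)], -1]
[[0, 0, -0.0], [-0.0252, 0.0, np.float64(0.0199)], -1]
[[0, 0, -0.0], [-0.0293, 0.0, np.float64(0.0249)], -1]
[[0, 0, -0.0], [-0.0331, 0.0, np.float64(0.0302)], -1]
[[0, 0, -0.0], [-0.0364, 0.0, np.float64(0.0357)], -1]
[[0, 0, -0.0], [-0.0394, 0.0, np.float64(0.0414)], -1]
[[0, 0, -0.0], [-0.042, 0.0, np.float64(0.0473)], -1]
[[0, 0, -0.0], [-0.0442, 0.0, np.float64(0.0534)], -1]
[[0, 0, -0.0], [-0.0459, 0.0, np.float64(0.0596)], -1]
[[0, 0, -0.0], [-0.0472, 0.0, np.float64(0.066)], -1]
[[0, 0, -0.0], [-0.048, 0.0, np.float64(0.0724)], -1]
```

Emit:
jog_arm(
  plan=[
    [[0,0,0],[-0.03,0.02,-0.01],-1],
    [[0,0,-1.7],[-0.07,0.048,-0.01],-1],
    [[0,0,-1.7],[-0.11,0.075,-0.01],-1],
    [[0,0,-1.7],[-0.145,0.099,-0.005],-1],
    [[0,0,-1.7],[-0.1535,0.1045,0],-1],
    [[0,0,-1.7],[-0.1535,0.1045,0.015],-1],
    [[0,0,-1.7],[-0.1535,0.1045,0.024],-1],
    [[0,0,-1.7],[-0.1535,0.1045,0.024],-1],
  ],
)

```text
time: 9.5
tool_pos: [581.2, -79.2, 282.7]
tcp_rot: [-179.9, -0.0, 82.7]
ft_force: [-0.7, -0.4, 0.1]
finger_gap: -0.2
```

```bash
python3 - <<'E'
from bench import *
from h import *
s=sense();print(s['tool_pos'],s['ft_force'],s['tcp_rot'])
a,d=snapshot('side'); b,d=snapshot('wrist'); 
cv2.imwrite('pics/c8.png',np.hstack([cv2.resize(a[190:330,260:420],None,fx=2.5,fy=2.5),cv2.resize(b,(467,350))]))
print(apply((503.05,87.47,308.29,80.96),-1.7,(-.1535,.1045,.024)))
E
```

```text
[581.23274586 -79.21083212 282.68798693] [-0.73392644 -0.37907753  0.1290805 ] [-1.79852867e+02 -2.50135484e-02  8.27375169e+01]
(582.13, -80.54, 284.29, 82.66)
```

View pics/c8.png

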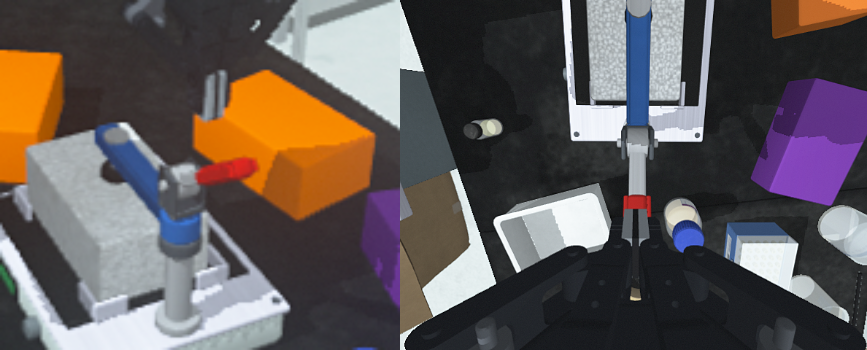

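Emit:
jog_arm(
  plan=[
    [[0,0,0],[-0.0055,0,0.0035],-1],
    [[0,0,0],[-0.011,0,0.007],-1],
    [[0,0,0],[-0.016,0,0.011],-1],
    [[0,0,0],[-0.0205,0,0.0155],-1],
    [[0,0,0],[-0.025,0,0.02],-1],
    [[0,0,0],[-0.0295,0,0.025],-1],
    [[0,0,0],[-0.033,0,0.03],-1],
    [[0,0,0],[-0.0365,0,0.0355],-1],
  ],
)

```text
time: 10.6
tool_pos: [577.5, -116.9, 248.5]
tcp_rot: [-180.0, -0.0, 82.7]
ft_force: [-0.1, 2.1, 1.1]
finger_gap: 0.3
```

```bash
python3 - <<'E'
from bench import *
from h import *
s=sense();print(s['tool_pos'],s['ft_force'],s['tcp_rot'])
a,d=snapshot('side'); b,d=snapshot('wrist'); 
cv2.imwrite('pics/c9.png',np.hstack([cv2.resize(a[190:330,260:420],None,fx=2.5,fy=2.5),cv2.resize(b,(467,350))]))
E
```

```text
[ 577.45285147 -116.86825078  248.46930965] [-0.13909262  2.11736985  1.07267947] [-1.79999155e+02 -5.54644579e-03  8.26618081e+01]
```

View pics/c9.png

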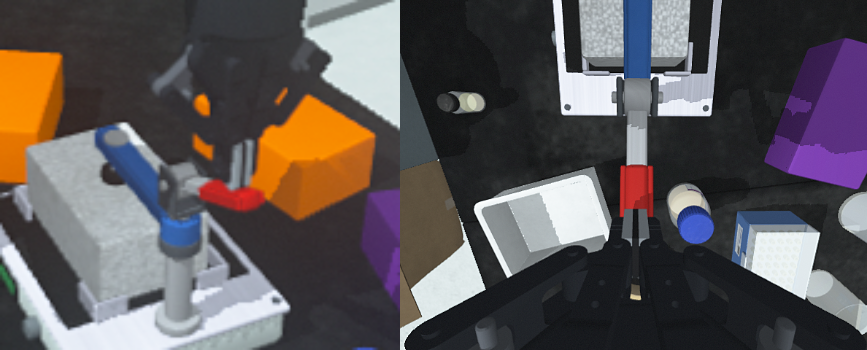

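Emit:
jog_arm(
  plan=[
    [[0,0,0],[-0.003,0,0.006],-1],
    [[0,0,0],[-0.0055,0,0.012],-1],
    [[0,0,0],[-0.0075,0,0.018],-1],
    [[0,0,0],[-0.0095,0,0.024],-1],
    [[0,0,0],[-0.0105,0,0.0305],-1],
    [[0,0,0],[-0.0115,0,0.035],-1],
    [[0,0,0],[-0.0115,0,0.037],-1],
  ],
)

```text
time: 11.58
tool_pos: [575.9, -128.2, 211.4]
tcp_rot: [-180.0, 0.0, 82.7]
ft_force: [0.2, -1.2, 2.0]
finger_gap: 0.3
```

Emit:
jog_arm(
  plan=[
    [[0,0,0],[0,0,0.002],-1],
    [[0,0,0],[0,0,0.003],-1],
    [[0,0,0],[0,0,0.004],-1],
    [[0,0,0],[0,0,0.004],-1],
  ],
)

```text
time: 12.08
tool_pos: [576.2, -128.4, 209.8]
tcp_rot: [179.9, 0.0, 82.7]
ft_force: [-5.0, -0.1, 11.3]
finger_gap: -0.2
```

Emit:
jog_arm(
  plan=[
    [[0,0,0],[0,0,0.0015],-1],
    [[0,0,0],[0,0,0.0015],-1],
    [[0,0,0],[0,0,0.0015],-1],
  ],
)

```text
time: 12.45
tool_pos: [576.7, -128.5, 209.6]
tcp_rot: [179.8, 0.1, 82.7]
ft_force: [-7.4, 0.5, 17.3]
finger_gap: 0.4
```

Emit:
jog_arm(
  plan=[
    [[0,0,0],[0,0,-0.01],-1],
    [[0,0,0],[0,0,-0.04],-1],
    [[0,0,0],[0,0,-0.08],-1],
    [[0,0,0],[0,-0.03,-0.12],-1],
    [[0,0,0],[0,-0.08,-0.14],-1],
    [[0,0,0],[0,-0.13,-0.14],-1],
    [[0,0,0],[0,-0.15,-0.14],-1],
    [[0,0,0],[0,-0.15,-0.14],-1],
  ],
)

```text
time: 13.45
tool_pos: [426.6, -108.8, 346.8]
tcp_rot: [179.9, 0.0, 82.6]
ft_force: [-0.2, 0.3, -0.8]
finger_gap: 0.1
```

```bash
python3 - <<'E'
from bench import *
from h import *
s=sense();print(s['time'],s['tool_pos'],s['ft_force'])
ci=camera_info('wrist')
I={}
for n in ('side','scene','wrist'):
    p,d=snapshot(n); cv2.imwrite(f'pics/{n}10.png',p); np.save(f'pics/{n}10.npy',d); I[n]=p
cv2.imwrite('pics/c10.png',np.hstack([cv2.resize(I['side'][180:350,200:420],(440,340)),cv2.resize(I['wrist'],(360,270+70))]))
cv2.imwrite('pics/s10.png',I['side'])
d=np.load('pics/wrist10.npy'); p=I['wrist']
hsv=cv2.cvtColor(p,cv2.COLOR_BGR2HSV).astype(int); H,S=hsv[...,0],hsv[...,1]
V,U_=np.mgrid[0:480,0:640]; X=atdepth(ci,np.c_[U_.ravel(),V.ravel()],d.ravel()).reshape(480,640,3); ok=d>0
m=ok&(abs(H-108)<14)&(S>110)&(abs(X[...,2]-150)<6)&(np.hypot(X[...,0]-595,X[...,1]-20)<110)
q=X[m]; print('strap',len(q),np.median(q[:,2]),cv2.minAreaRect(q[:,:2].astype(np.float32)))
m=ok&((H<5)|(H>174))&(S>150)&(X[...,2]>150)&(np.hypot(X[...,0]-580,X[...,1]+110)<90); q=X[m]
print('red',len(q), q.mean(0) if len(q) else '', np.polyfit(q[:,1],q[:,2],1) if len(q) else '')
m=ok&(abs(X[...,2]-115)<4)&(np.hypot(X[...,0]-600,X[...,1]-60)<130)&(p.min(2)>90)&(S<40)
m=cv2.morphologyEx(m.astype(np.uint8),cv2.MORPH_OPEN,np.ones((3,3)))
nl,lab,st,_=cv2.connectedComponentsWithStats(m); i=1+np.argmax(st[1:,4]); print('box',cv2.minAreaRect(X[lab==i][:,:2].astype(np.float32)))
E
```

```text
13.45 [ 426.5887492  -108.77487599  346.77150141] [-0.19328227  0.25040382 -0.84573732]
strap 3223 150.35940448158647 ((590.3045043945312, -4.267574310302734), (107.98313903808594, 26.249404907226562), 79.91778564453125)
red 2019 [ 573.99036872 -119.13383491  191.9129912 ] [-5.29857465e-03  1.91281752e+02]
box ((568.7715454101562, 30.034290313720703), (68.8685073852539, 51.00431442260742), 82.63819885253906)
```

View pics/c10.png

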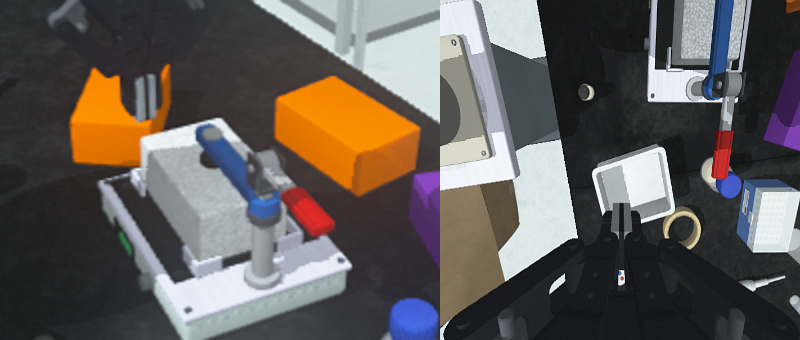

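View pics/s10.png

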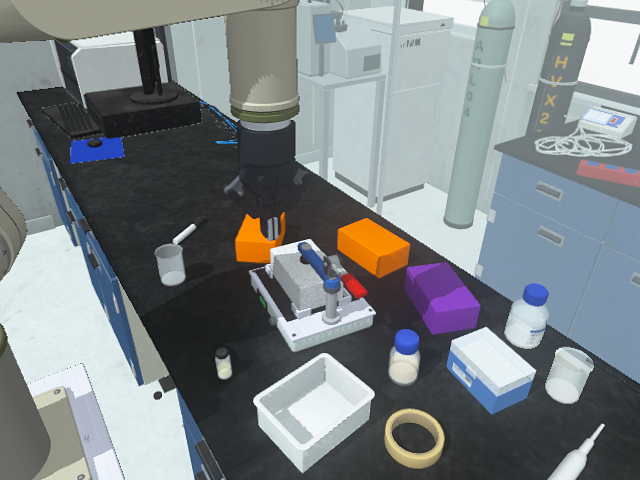

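```bash
python3 - <<'E'
from bench import *
from h import *
ci=camera_info('wrist'); p=cv2.imread('pics/wrist10.png'); d=np.load('pics/wrist10.npy')
hsv=cv2.cvtColor(p,cv2.COLOR_BGR2HSV).astype(int); H,S=hsv[...,0],hsv[...,1]
V,U_=np.mgrid[0:480,0:640]; X=atdepth(ci,np.c_[U_.ravel(),V.ravel()],d.ravel()).reshape(480,640,3); ok=d>0
m=ok&(abs(H-108)<14)&(S>110)&(abs(X[...,2]-150.3)<1.5)&(X[...,1]>-30)&(X[...,1]<80)
m=cv2.erode(m.astype(np.uint8),np.ones((3,3)))>0
q=X[m]; k=np.polyfit(q[:,1],q[:,0],1); print('strap yaw',90-np.degrees(np.arctan(k[0])),len(q))
m=ok&((H<5)|(H>174))&(S>150)&(abs(X[...,2]-192)<3)&(np.hypot(X[...,0]-580,X[...,1]+110)<90); q=X[m];k=np.polyfit(q[:,1],q[:,0],1); print('lever yaw',90-np.degrees(np.arctan(k[0])))
a=cv2.imread('pics/side0.png').astype(int); b=cv2.imread('pics/side10.png').astype(int)
for nm,(x0,x1,y0,y1) in dict(vial=(205,240,340,385),beaker=(150,190,240,290),bottle=(385,425,325,390),tray=(250,380,350,470)).items(): print(nm,abs(a-b)[y0:y1,x0:x1].mean())
E
```

```text
strap yaw 82.76971365842395 828
lever yaw 83.46017696290002
vial 2.99026455026455
beaker 1.3796666666666666
bottle 1.7707692307692309
tray 1.2417948717948717
```

```bash
python3 -c "
from bench import *
print(hand_in())"
```

```text
the job is handed in; nothing more can be done
None
```

I pushed the blue strap round with the shut fingers until it met its stop, with about 16 N felt there. I then backed off, pressed the red lever down from above to its stop (about 17 N) and moved clear. I handed in at about 13.6 s of the 40 s; no verdict is reported.

**Last checks:**
- **Strap:** it points at 82.8°, against 82.6° for the box, so it is home. Its top face is at about 150 mm, down from 158 mm, which matches the stated 8 mm sink.
- **Lever:** the grip is level, with its upper face at about 192 mm against 193 mm nominal.
- **Bystanders:** vial, beaker and bottle look the same in the side view before and after.
- **Robot:** it stands clear, and the wrist force reads about zero.

**Not confirmed or disagreeing:**
- **Pad force:** I could not measure it; I infer it from the strap sinking and the lever being down.
- **Box position:** after the lever was pressed I could confirm only the box's direction, because the arm partly hid it. Once the strap was home, before the press, the wrist view showed it in its nest, and it looks unmoved in the last picture.
- **Lever angle before the press:** with the strap home, the lever seemed to have sunk by about 0.15 to 0.25 rad. The estimate is poor, as the views were foreshortened, but it stayed under the 0.35 rad limit.
- **Post position:** the cameras disagreed by 5 to 9 mm, so I relied on contact force at both stops.

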